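Crank the mould stage up to the gauge post

ROBOT

A 7-joint arm with a two-finger parallel gripper is mounted at the origin on the work surface. World frame = base frame: x ahead of the robot, y to its left, z up, the work surface at z = 0. Lengths are in m, angles in rad, forces in N, time in s.
With the tool pointing down it reaches from about 0.425 to 1.025 m from the base axis. Payload 9.4 kg.
Tool frame: the origin (TCP) lies on the centre line of the jaws, within the pads' length; the fingertips stand 14 mm ahead of it and the grasp point (between the pads) lies 5 mm behind it; y points along the fingers, x is the direction in which the jaws open and shut, and the axes are right-handed (so a half turn about y gives the same grasp; the last joint's range is limited). The gripper opens to 93 mm and grips with 3 to 60 N. Pads are 15 mm wide; open, the fingers measure 128 mm over their backs; the gripper's body (75 mm by 188 mm) begins 65 mm behind the grasp point.
Start: joints at [-1.383, 0.599, -0.003, 1.599, 0.002, 0.943, -0.08], TCP at [0.19, 0.7, 0.233] pointing down, gripper open.
Joint ranges: [-2.57, 2.57], [-0.35, 1.97], [-1.29, 1.29], [0.11, 2.56], [-1.05, 4.19], [0.11, 1.86], [-2.63, 2.63]. Speed limits (rad/s): [2.22, 2.22, 3.01, 3.01, 3.14, 3.14, 3.14].

INTERFACE

Orientations are given as a unit quaternion [x, y, z, w].
In Python, from rig import r, capture, get_calibration, order gives the robot as it stands.
- The arm moves only by the shell command python3 -m pendant 'ROWS'. ROWS is JSON, one flat list of numbers, 7 for each row, row after row: the turn, a rotation vector about the tool's x, y, z in rad, then the shift along the tool's x, y, z in mm, then the opening, from -1 (shut) to 1 (fully open). In form: [ax, ay, az, tx, ty, tz, fingers, ax, ay, az, tx, ty, tz, fingers, ...]. A call has 1 to 12 rows; each row shifts and turns the commanded pose from where the row before left it, along the tool's axes as they then stand; what a row does not reach is not made up. A row lasts 1/12 s, in which the tool goes at most 41.7 mm and 7.16 degrees, less where a joint would pass 70% of its speed; a pose out of reach is approached as far as the arm can. A call is refused whole if a number of a shift passes 41.7 or a number of a turn 0.125, either way. A call with a gripper value outside its range is refused whole. The fingers move at their own pace and stop on an object; the grip force is fixed at half the most. Time passes only in rows, so rows that do not move let the fingers close. It gives the time, the measured TCP pose, the force and the opening at its end, in the units of the state.
- r.read_state(): the state, without advancing time (a new reading comes with each control period).
- capture(name): name is "scene" or "top"; returns the picture (420x560x3 uint8, red, green, blue); there is no depth.
- get_calibration(name): a dict with "fx", "fy", "cx", "cy" (pixels), "D" ([k1, k2, p1, p2, k3] as OpenCV has them; the pictures are not rectified), "eye" and "rotation" of the camera in the world. Camera axes: x right, y up, looking along -z (the intrinsics and any distortion apply to the point x, -y, -z); pixel columns grow to the right and rows downward; lengths in m; the calibration is good to about 2 mm. A picture is of the moment at which its call begins. get_calibration takes no time and is no camera call.
- order.sign_off(): hands the job in, once; it reports no verdict.
The state is a dict: "time": time; "q": joint angles; "joint_vel": joint speeds; "joint_torque": joint torques, N m; "tcp_pos": TCP position; "tool_rot": TCP orientation; "wrist_force": force on the tool from outside, world axes, zero at the start; "moment": the same for the moment, N m; "width": finger opening in m.
Only numpy, scipy, OpenCV 4.12 (cv2) and the standard library are available. Lean on these libraries where they do the work, as an engineer would, in place of code of your own. Each camera call takes 0.05 s, during which the arm holds its last target.

TASK

Two crank units stand on the laser-welding bench. Take the black handle of the one that lifts the rectangular mould block and crank it clockwise (seen from above), about two turns, until the top of the mould block is level with the top of the plain steel gauge post at the corner of its base plate; then let go. Keep hold at an easy, steady pace through the heavy point in each turn, so that the crank neither springs back nor runs away, and leave the other unit's crank alone.

Things in the scene. Friction and masses are not known exactly. Their poses are not given: they have to be found in the camera images.
- lift_crank (a joint): Lift unit's crank, rad, grows clockwise from above. Starts at 0, block 40 mm too low; 20 mm lift a turn; at 4 pi (12.57) block level with post. Each turn: light, and stays put, within 0.7 rad of a full turn (0, 2 pi, 4 pi); then heavier (to 0.8 N m, 12 N at the handle) till half a turn, past which its spring drives it on as hard: let go there, it runs away. Turn at 1 to 2 rad/s, never above 5.
- lift_axis (a point): On the lift unit's upright crank axis, level with the handle's centre, 132 mm above the bench. x axis: from the crank to the stage (unit yaw within 0.45 rad); handle lies on it at every full turn. Under it a blue gearbox 100 x 110, 60 high. 150 mm along x: steel mould block 88 x 96 x 30 on the stage; at the plate corner a steel gauge post, 16 across, top 95 above the bench; guide rods end lower.
- lift_knob (a point): Centre, half-way up, of the lift unit's crank handle: an upright black sleeve 25 mm across, 52 mm tall (from 105 to 157 mm above the bench), circling the axis at 65 mm radius. It spins freely on its pin, so the gripper need not turn with it. The steel crank arm (top at 104 mm) lies beneath it.
- swivel_knob (a point): Centre, half-way up, of the same kind of handle on the other unit, the one with a round three-jaw chuck and no gauge post. To be left alone.

How it is judged:
On the way:
1. the crank has come through its first heavy point (more than 0.7 of a turn made) (value of joint lift_crank above 4.5 rad), for 0.1 s.
At the end, for the whole second after the job is handed in: The lift crank is at rest within 0.8 rad of two full turns (12.57 rad), so that the mould block's top is level with the gauge post's top within 2.5 mm (value of joint lift_crank between 11.77 and 13.37 rad and velocity of joint lift_crank between -0.1 and 0.1 rad/s); the robot touches nothing.
It fails at once if the lift crank runs away (faster than 5 rad/s) (velocity of joint lift_crank above 5 rad/s).
It fails at once if the lift crank springs or is turned back (faster than 1.5 rad/s backwards) (velocity of joint lift_crank below -1.5 rad/s).
It fails at once if the other unit's crank is moved (its handle by more than 20 mm) (distance of swivel_knob from where it was at the start of the episode above 0.02 m).
It also fails if it takes over 56 s, if anything falls off the work surface, if the arm or the gripper's body presses on something with over 40 N, if the wrist force passes 120 N, or if a joint passes its speed limit or range.

## Working session

There is one attempt and no reset: what is moved stays moved. The work goes in short steps, Python scripts to look and compute and a shell command to move; the robot and the scene stay as the last step left them, time stands still between calls to the robot, and variables do not carry over. Pictures are saved under pics/ and viewed, and the job is handed in when it is done.

```bash
ls; mkdir -p pics
python3 - <<'E'
from rig import r, capture, get_calibration, order
import cv2
for n in("scene","top"):
    cv2.imwrite(f"pics/{n}0.png",capture(n)[:,:,::-1]); print(n,get_calibration(n))
s=r.read_state();print(s)
E
```

```text
pics
scene {'fx': 461.5058122568648, 'fy': 461.5058122568648, 'cx': 276.99535337759323, 'cy': 212.91826432032283, 'D': array([-0.1122389,  0.       ,  0.       ,  0.       ,  0.       ]), 'eye': array([1.04715551, 0.21435267, 0.94208831]), 'rotation': array([0.14469415, 0.22932517, 0.82768049, 0.49134364])}
top {'fx': 386.2037727376571, 'fy': 386.2037727376571, 'cx': 285.51201460442184, 'cy': 206.39214012271034, 'D': array([-0.00543144,  0.        ,  0.        ,  0.        ,  0.        ]), 'eye': array([0.51702758, 0.00783595, 0.8528263 ]), 'rotation': array([ 0.02170826, -0.02375687, -0.70363542,  0.70983206])}
{'time': 0.1, 'q': array([-1.38271438,  0.60003637, -0.00252888,  1.60004704,  0.00181778,
        0.94287705, -0.07978584]), 'joint_vel': array([-1.63715322e-03, -4.86556909e-04,  7.42574471e-05, -1.40620730e-04,
       -9.84566884e-04,  5.40896096e-04,  2.60223196e-03]), 'joint_torque': array([ 4.59963354e-03, -7.66555953e+01,  1.50174201e+00, -2.52936459e+01,
       -5.23295731e-02,  1.36608764e-02,  6.33113291e-05]), 'tcp_pos': array([0.1896492 , 0.69933217, 0.23185385]), 'tool_rot': array([ 0.56194534,  0.42929312, -0.42999117, -0.56127751]), 'wrist_force': array([ 0.06108002, -0.20149573,  0.57681974]), 'moment': array([-0.01234261, -0.04382508, -0.0149834 ]), 'width': 0.09306074563870467}
```

View pics/scene0.png

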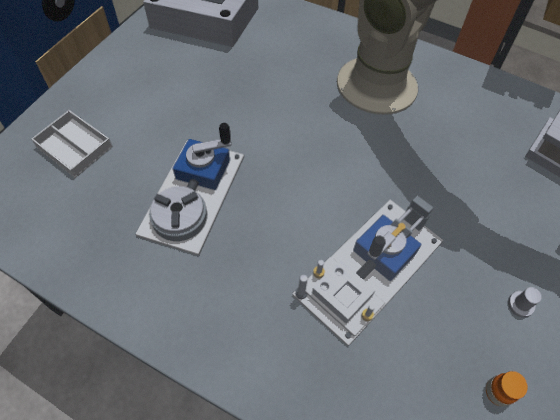

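View pics/top0.png

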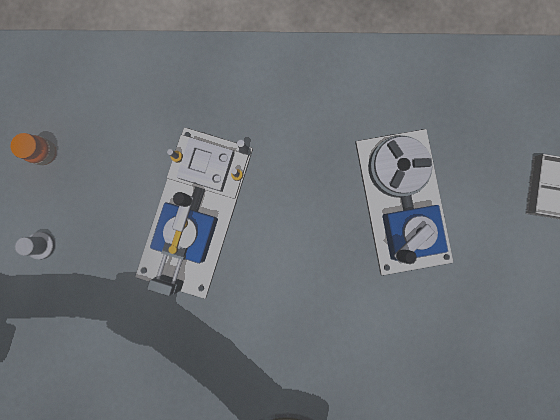

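```bash
python3 - <<'E'
import cv2
for n in("scene","top"):
    a=cv2.imread(f"pics/{n}0.png"); print(a.shape)
E
python3 -c "
from scipy.spatial.transform import Rotation as R
print(R.from_quat([0.56194534,  0.42929312, -0.42999117, -0.56127751]).as_matrix().round(3))"
```

```text
(420, 560, 3)
(420, 560, 3)
[[ 0.262 -0.    -0.965]
 [ 0.965 -0.001  0.262]
 [-0.001 -1.    -0.   ]]
```

The rectangular block unit (with gauge post at ~(243,147) in top) is on the left in the top view. Its handle is at ~(182,200) in top and ~(377,243) in scene. The chuck unit is the other one. I'll zoom in for accurate pixels.

Run:
```python
import cv2
a=cv2.imread("pics/top0.png")[115:305,130:260]; cv2.imwrite("pics/topz.png",cv2.resize(a,None,fx=3,fy=3,interpolation=cv2.INTER_CUBIC))
a=cv2.imread("pics/scene0.png")[190:345,290:445]; cv2.imwrite("pics/scenez.png",cv2.resize(a,None,fx=3.8,fy=3.8,interpolation=cv2.INTER_CUBIC))
```

```text
(no output)
```

View pics/topz.png

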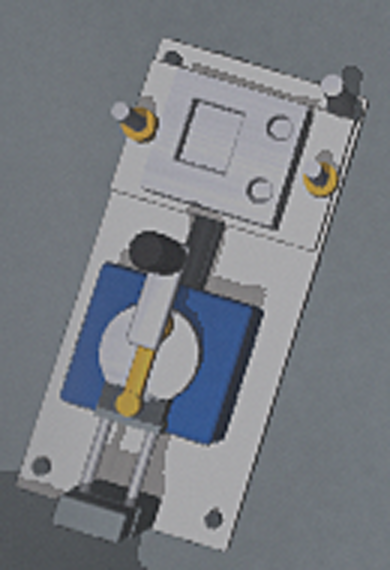

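View pics/scenez.png

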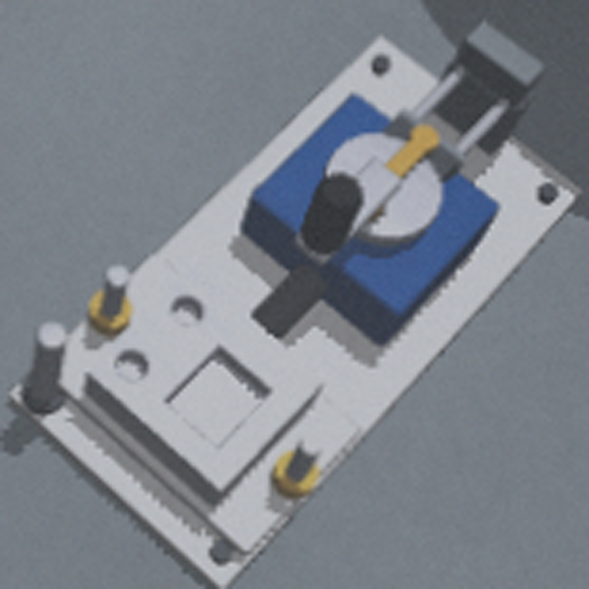

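```bash
cat > h.py <<'E'
import numpy as np, cv2
from scipy.spatial.transform import Rotation as R
from rig import r, capture, get_calibration, order
def proj(n,P):
    c=get_calibration(n); Rm=R.from_quat(c["rotation"]).as_matrix()
    p=(np.atleast_2d(P)-c["eye"])@Rm; p=p*[1,-1,-1]
    K=np.array([[c["fx"],0,c["cx"]],[0,c["fy"],c["cy"]],[0,0,1]])
    return cv2.projectPoints(p.reshape(-1,1,3),np.zeros(3),np.zeros(3),K,c["D"])[0].reshape(-1,2)
def ray(n,uv):
    c=get_calibration(n); Rm=R.from_quat(c["rotation"]).as_matrix()
    K=np.array([[c["fx"],0,c["cx"]],[0,c["fy"],c["cy"]],[0,0,1]])
    x=cv2.undistortPoints(np.array([[uv]],float),K,c["D"]).ravel()
    return c["eye"],Rm@np.array([x[0],-x[1],-1])
def tri(a,b):
    (o1,d1),(o2,d2)=ray("top",a),ray("scene",b)
    t=np.linalg.lstsq(np.c_[d1,-d2],o2-o1,rcond=None)[0]
    p,q=o1+d1*t[0],o2+d2*t[1]; return (p+q)/2,np.linalg.norm(p-q)
def plane(n,uv,z):
    o,d=ray(n,uv); return o+d*(z-o[2])/d[2]
def cyl(P,rad,z0,z1):
    a=np.linspace(0,2*np.pi,40); return np.array([[P[0]+rad*np.cos(t),P[1]+rad*np.sin(t),z] for z in(z0,z1) for t in a])
E
python3 - <<'E'
from h import *
from scipy.optimize import minimize
T=cv2.imread("pics/top0.png");S=cv2.imread("pics/scene0.png")
tz=lambda u,v:(130+(u+.5)/3-.5,115+(v+.5)/3-.5)
sz=lambda u,v:(290+(u+.5)/3.8-.5,190+(v+.5)/3.8-.5)
print("knobtop",tri(tz(150,252),sz(340,192)))
print("post",tri(tz(333,86),sz(51,334)))
print("disc z~?",tri(tz(150,354),sz(384,185)))
# gearbox top corners
for z in(.06,.07):
  print(z,[plane("top",tz(*c),z).round(4) for c in((105,265),(260,309),(209,443),(62,401))])
def mask(n,I,box):
    m=np.zeros(I.shape[:2],bool);u0,v0,u1,v1=box
    m[v0:v1,u0:u1]=(I[v0:v1,u0:u1].max(2)<62); 
    k,l,st,_=cv2.connectedComponentsWithStats(m.astype(np.uint8));i=1+np.argmax(st[1:,4]);print(n,st[i]);return l==i
M={"top":mask("top",T,(170,188,193,207)),"scene":mask("scene",S,(368,234,386,258))}
def cost(p,show=False):
    s=0
    for n in M:
        h=cv2.convexHull((proj(n,cyl(p,.0125,.105,.157))*16).round().astype(np.int32))
        m=np.zeros((420,560),np.uint8);cv2.fillConvexPoly(m,h,1,8,4); s+=(M[n]!=m.astype(bool)).sum()
    return s
x0=tri(tz(150,252),sz(340,192))[0][:2]
b=minimize(cost,x0,method="Nelder-Mead",options=dict(initial_simplex=[x0,x0+[.006,0],x0+[0,.006]]))
print(b.x,b.fun)
for n,I in(("top",T),("scene",S)):
    for q in proj(n,cyl(b.x,.0125,.105,.157)): cv2.circle(I,tuple(int(x) for x in q.round()),0,(0,0,255))
cv2.imwrite("pics/ov.png",np.hstack([cv2.resize(T[170:240,150:230],None,fx=5,fy=5),cv2.resize(S[210:280,340:420],None,fx=5,fy=5)]))
E
```

```text
knobtop (array([0.57460544, 0.19894507, 0.15127876]), np.float64(5.069675037217183e-06))
post (array([0.69149816, 0.09574828, 0.09212136]), np.float64(0.0013433097639913752))
disc z~? (array([0.51236811, 0.21803787, 0.07449435]), np.float64(5.3214768680779614e-05))
0.06 [array([0.5729, 0.2544, 0.06  ]), array([0.5436, 0.1475, 0.06  ]), array([0.4523, 0.1803, 0.06  ]), array([0.4798, 0.2811, 0.06  ])]
0.07 [array([0.5722, 0.2513, 0.07  ]), array([0.5433, 0.1458, 0.07  ]), array([0.4531, 0.1782, 0.07  ]), array([0.4803, 0.2776, 0.07  ])]
top [173 192  19  14 123]
scene [370 240  13  16 107]
[0.57443401 0.19922696] 334.0
```

View pics/ov.png

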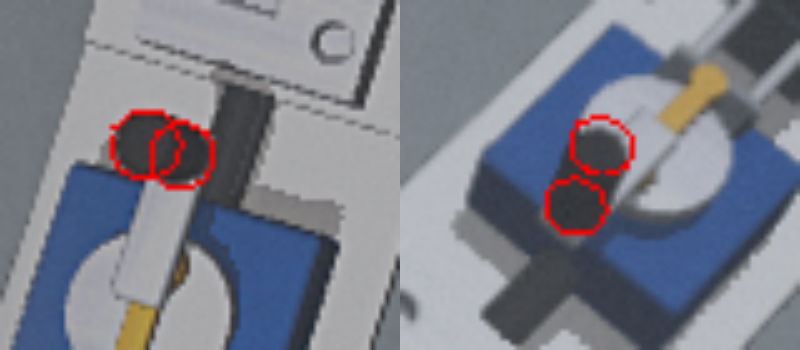

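Run:
```python
from h import *
T=cv2.imread("pics/top0.png");S=cv2.imread("pics/scene0.png")
print(T[188:208,169:196].max(2)); print(S[232:262,366:388].max(2))
```

```text
[[166 169 169 171 171 170 171 169 170 170 170 167 169 171 170 171 168 169
  170 172 171 171 171 180 131 111  61]
 [169 169 169 168 171 170 169 171 170 171 170 169 170 170 171 169 171 171
  170 171 172 170 171 178 128  67  64]
 [170 169 171 168 170 171 170 169 173 173 175 174 175 172 171 173 171 170
  171 172 168 170 173 182 106  56  61]
 [169 169 170 170 170 172 173 178 174 176 178 180 177 177 178 174 173 170
  171 171 172 171 173 185 110  61  64]
 [169 167 169 170 172 177 176 182  94  55  57  54  48 132 181 179 177 178
  173 170 171 170 176 185  68  58  63]
 [168 170 169 170 175 179  94  42  52  55  57  56  49  44  36  50 131 177
  179 178 173 172 180 136  55  65  68]
 [170 170 169 174 178 137  56  61  62  62  65  62  68  58  51  47  39  52
  135 178 177 177 186 106  57  64  69]
 [168 166 169 177 135  53  58  62  62  65  66  65  64  68  55  52  51  48
   45  54 135 183 188  70  57  68  67]
 [170 171 174 185  72  56  63  65  66  63  65  68  64  67  62  54  53  52
   50  47  37  87  87  58  63  65  72]
 [170 173 171 186  88  58  64  68  64  65  66  64  66  66  68  56  57  55
   54  55
[... 3251 characters left out ...]
2  60  63  65  84  97  97  94
   98  93  92  94]
 [ 73  77  77  87  91  76  61  61  60  62  56  59  64  76  98  99  99  99
  100  94  97  94]
 [ 77  73  77  77  87  93 106  78  72  66  67  83  90  95  95  98  97 100
  102  97  96  96]
 [ 75  79  77  75  75  90  97 105 110 114 108  88  97  97  98  97 109 136
  137 135 127  99]
 [ 76  73  76  75  77  74  83  93 107 112  91  94  96  95  97 110 138 142
  141 142 140 139]
 [ 75  74  73  69  76  75  75  81  87  84  76  82  91  95 110 138 141 142
  141 139 137 139]
 [ 71  71  69  72  74  75  75  77  74  75  72  75  79  89 102 138 142 141
  142 141 142 142]
 [ 80  78  78  69  71  73  74  75  74  76  76  74  77  80 100 120 133 142
  139 144 141 142]]
```

Run:
```python
from h import *
from scipy.optimize import minimize
T=cv2.imread("pics/top0.png");S=cv2.imread("pics/scene0.png")
def mask(I,box,th):
    m=np.zeros(I.shape[:2],np.uint8);u0,v0,u1,v1=box
    m[v0:v1,u0:u1]=(I[v0:v1,u0:u1].max(2)<th); m=cv2.morphologyEx(m,cv2.MORPH_OPEN,np.ones((3,3)))
    k,l,st,_=cv2.connectedComponentsWithStats(m);i=1+np.argmax(st[1:,4]);print(st[i]);return l==i
M={"top":mask(T,(172,191,192,206),82),"scene":mask(S,(369,236,386,257),84)}
def mk(n,p):
    h=cv2.convexHull(((proj(n,cyl(p,.0125,p[2]-.052,p[2]))*4+1.5)*16).round().astype(np.int32))
    m=np.zeros((1680,2240),np.uint8);cv2.fillConvexPoly(m,h,255,8,4)
    return cv2.resize(m,(560,420),interpolation=cv2.INTER_AREA)/255.
def cost(p,ns=("top","scene")): return sum(np.abs(M[n]-mk(n,p)).sum() for n in ns)
x0=np.array([.5744,.1992,.155])
b=minimize(cost,x0,method="Nelder-Mead",options=dict(initial_simplex=[x0,x0+[.008,0,0],x0+[0,.008,0],x0+[0,0,.008]]))
print(b.x,b.fun)
for n in M:
    x=minimize(lambda q:cost([q[0],q[1],.157],(n,)),x0[:2],method="Nelder-Mead",options=dict(initial_simplex=[x0[:2],x0[:2]+[.008,0],x0[:2]+[0,.008]])); print(n,x.x,x.fun)
p=[*x0[:2],.157]
x=minimize(lambda q:cost([q[0],q[1],.157]),x0[:2],method="Nelder-Mead",options=dict(initial_simplex=[x0[:2],x0[:2]+[.008,0],x0[:2]+[0,.008]])); print(x.x,x.fun)
K=x.x
# axis: blue gearbox fit: top face 100x110 at z=.06, params (axis, yaw)
hsv=cv2.cvtColor(T,cv2.COLOR_BGR2HSV);
for n,I,box in(("top",T,(145,190,225,270)),("scene",S,(345,205,430,285))):
    hsv=cv2.cvtColor(I,cv2.COLOR_BGR2HSV);m=((hsv[...,0]>100)&(hsv[...,0]<125)&(hsv[...,1]>120)&(hsv[...,2]>50)).astype(np.uint8)
    u0,v0,u1,v1=box;k=np.zeros_like(m);k[v0:v1,u0:u1]=m[v0:v1,u0:u1]
    h=cv2.convexHull(cv2.findNonZero(k));hm=np.zeros_like(m);cv2.fillConvexPoly(hm,h,1);M[n]=hm.astype(float)
    print(n,hm.sum())
def mb(n,p,s):
    c,si=np.cos(p[2]),np.sin(p[2]);P=[]
    for z in(.008,.06):
      for a,b in((1,1),(1,-1),(-1,1),(-1,-1)):
        a,b=a*s[0]/2,b*s[1]/2;P.append([p[0]+a*c-b*si,p[1]+a*si+b*c,z])
    h=cv2.convexHull(((proj(n,np.array(P))*4+1.5)*16).round().astype(np.int32))
    m=np.zeros((1680,2240),np.uint8);cv2.fillConvexPoly(m,h,255,8,4)
    return cv2.resize(m,(560,420),interpolation=cv2.INTER_AREA)/255.
for s in((.1,.11),(.11,.1)):
  for ns in(("top",),("scene",),("top","scene")):
    x0=np.array([.512,.216,-.29])
    b=minimize(lambda p:sum(np.abs(M[n]-mb(n,p,s)).sum() for n in ns),x0,method="Nelder-Mead",options=dict(initial_simplex=[x0,x0+[.01,0,0],x0+[0,.01,0],x0+[0,0,.06]]))
    d=K-b.x[:2];print(s,ns,b.x,b.fun,"knob r",np.hypot(*d),"ang",np.arctan2(d[1],d[0]))
```

```text
[173 192  19  14 209]
[369 237  16  20 227]
[0.5753337  0.19955161 0.15112518] 88.05098039215686
top [0.57480955 0.19798599] 38.94901960784314
scene [0.57923195 0.19918433] 54.63137254901961
[0.57511914 0.19883188] 95.41960784313726
top 2548
scene 1883
(0.1, 0.11) ('top',) [ 0.51309019  0.21725904 -0.2725393 ] 331.02745098039213 knob r 0.06470819664460235 ang -0.2887699490189707
(0.1, 0.11) ('scene',) [ 0.4955998   0.22087414 -0.18086303] 719.2039215686273 knob r 0.082517794443381 ang -0.27040452797985315
(0.1, 0.11) ('top', 'scene') [ 0.51301057  0.21760122 -0.25545395] 1107.3019607843137 knob r 0.06488267730564214 ang -0.2934758932811812
(0.11, 0.1) ('top',) [ 0.51660718  0.22120625 -0.2616862 ] 352.66666666666663 knob r 0.06264392745516864 ang -0.3652335367075196
(0.11, 0.1) ('scene',) [ 0.48946576  0.22271083 -0.29211798] 745.035294117647 knob r 0.08891965299289127 ang -0.27188252790610123
(0.11, 0.1) ('top', 'scene') [ 0.51269789  0.22092207 -0.24175508] 1276.8 knob r 0.06621471292408165 ang -0.3401352312562274
```

```bash
python3 - <<'E'
from h import *
tz=lambda u,v:(130+(u+.5)/3-.5,115+(v+.5)/3-.5)
sz=lambda u,v:(290+(u+.5)/3.8-.5,190+(v+.5)/3.8-.5)
print("grey block",tri(tz(88,517),sz(500,55)))
print("plate edge",plane("top",tz(158,42),.01)-plane("top",tz(20,483),.01),plane("top",tz(363,112),.01)-plane("top",tz(228,548),.01))
E
python3 -m pendant '[0,0,0,-16,0,-21,1,0,0,0,-16,0,-21,1,0,0,0,-16,0,-21,1,0,0,0,-16,0,-21,1,0,0,0,-16,0,-21,1,0,0,0,-16,0,-21,1,0,0,0,-16,0,-21,1,0,0,0,-16,0,-21,1,0,0,0,-16,0,-21,1,0,0,0,-16,0,-21,1,0,0,0,-16,0,-21,1,0,0,0,-16,0,-21,1]'
```

```text
grey block (array([0.40734029, 0.24913203, 0.09162402]), np.float64(0.003828335557581555))
plate edge [ 0.32337999 -0.0910894   0.        ] [ 0.3173881  -0.09234692  0.        ]
time: 1.1
tcp_pos: [0.3832, 0.4472, 0.2324]
tool_rot: [0.562, 0.429, -0.43, -0.562]
wrist_force: [0.2, 0.3, 0.4]
width: 0.093
```

```bash
python3 -m pendant '[0,0,0,-16,0,-21,1,0,0,0,-16,0,-21,1,0,0,0,-16,0,-21,1,0,0,0,-16,0,-21,1,0,0,0,-16,0,-21,1,0,0,0,-16,0,-21,1,0,0,0,-16,0,-21,1,0,0,0,-16,0,-21,1,0,0,0,-16,0,-21,1,0,0,0,-16,0,-21,1,0,0,0,-16,0,-21,1,0,0,0,-16,0,-21,1]'
python3 -m pendant '[0,0,0,0,0,0,1,0,0,0,0,0,0,1]'
python3 - <<'E'
from h import *
for n in("scene","top"): cv2.imwrite(f"pics/{n}1.png",capture(n)[:,:,::-1])
s=r.read_state();print(s["tcp_pos"],s["q"],R.from_quat(s["tool_rot"]).as_matrix().round(4))
E
```

```text
time: 2.1
tcp_pos: [0.5762, 0.196, 0.2324]
tool_rot: [-0.562, -0.429, 0.43, 0.562]
wrist_force: [0.1, 0.3, -0.6]
width: 0.093
time: 2.27
tcp_pos: [0.5763, 0.1955, 0.2322]
tool_rot: [0.562, 0.428, -0.429, -0.562]
wrist_force: [-0.8, 0.5, -0.5]
width: 0.093
[0.57508317 0.19783439 0.23233093] [-0.43739368  0.45865629  0.01879636  1.877079   -0.01230677  0.80664411
  0.89441799] [[ 2.613e-01 -8.000e-04 -9.653e-01]
 [ 9.653e-01  2.000e-04  2.613e-01]
 [ 0.000e+00 -1.000e+00  9.000e-04]]
```

View pics/scene1.png

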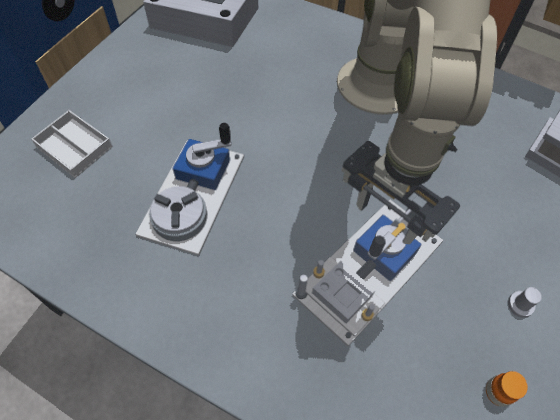

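View pics/top1.png

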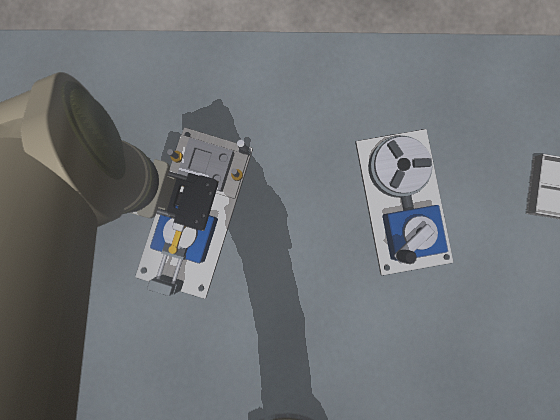

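Run:
```python
from h import *
S=cv2.imread("pics/scene1.png");T=cv2.imread("pics/top1.png")
c=np.array([.575,.198,0]);x=np.array([.2613,.9653,0])
for n,I in(("scene",S),("top",T)):
    for p in (c+[0,0,.218],c+[0,0,.232],c+x*.0465+[0,0,.218],c-x*.0465+[0,0,.218]):
        q=proj(n,p)[0];print(n,q);cv2.circle(I,tuple(int(v) for v in q.round()),1,(0,0,255),-1)
cv2.imwrite("pics/ov1.png",np.hstack([cv2.resize(S[130:270,320:480],None,fx=2.5,fy=2.5),cv2.resize(T[130:270,130:290],None,fx=2.5,fy=2.5)]))
```

```text
scene [385.9212446  222.95211546]
scene [387.58172016 219.05496418]
scene [406.43392837 238.40379715]
scene [366.01037815 208.00433084]
top [169.31531381 195.02798691]
top [166.73887626 194.21578012]
top [142.35576067 187.4613733 ]
top [196.35053771 202.61461378]
```

View pics/ov1.png

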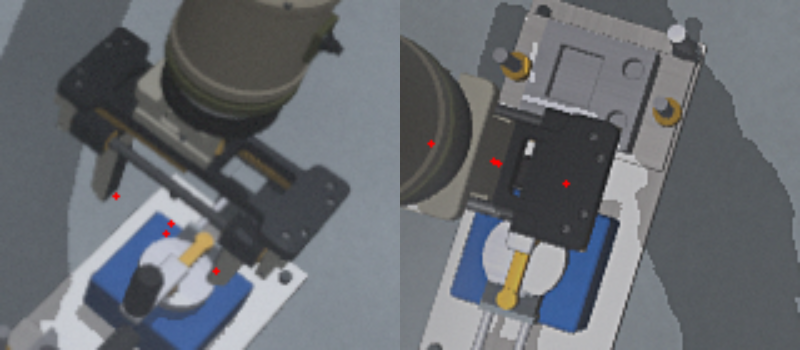

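```bash
python3 -m pendant '[0,0,0,1,18,0,1,0,0,0,1,18,0,1,0,0,0,0,18,0,1,0,0,0,0,18,0,1,0,0,0,0,16,0,1,0,0,0,0,12,0,1,0,0,0,0,0,0,1,0,0,0,0,0,0,1]'
python3 - <<'E'
from h import *
for n in("scene",): cv2.imwrite(f"pics/{n}2.png",cv2.resize(capture(n)[130:270,320:480,::-1],None,fx=4,fy=4))
s=r.read_state();print(s["tcp_pos"],s["wrist_force"])
E
```

```text
time: 3.03
tcp_pos: [0.5756, 0.1999, 0.1324]
tool_rot: [-0.561, -0.43, 0.43, 0.562]
wrist_force: [-0.1, -0.7, 0.1]
width: 0.093
[0.57615928 0.19984343 0.13307387] [-0.53656278  0.334629   -0.12595521]
```

View pics/scene2.png

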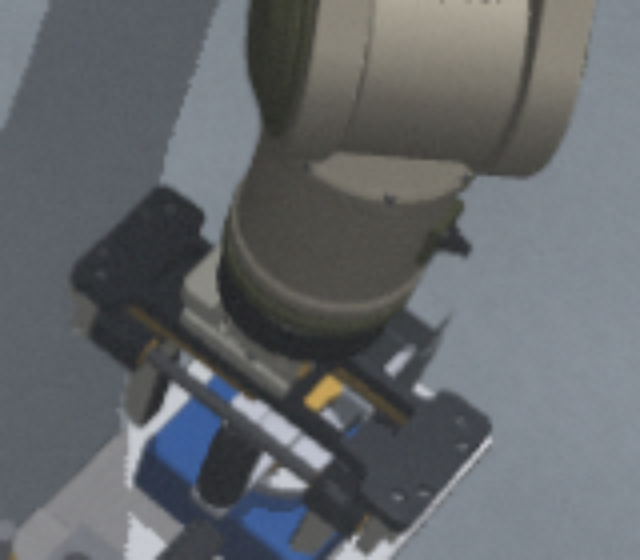

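The knob (crop px ~(230,465)) sits between the two fingers, so I'm closing.

```bash
python3 -m pendant '[0,0,0,0,0,0,0,0,0,0,0,0,0,-0.4,0,0,0,0,0,0,-0.4,0,0,0,0,0,0,-0.6,0,0,0,0,0,0,-0.8,0,0,0,0,0,0,-1,0,0,0,0,0,0,-1,0,0,0,0,0,0,-1,0,0,0,0,0,0,-1]'
python3 - <<'E'
from h import *
cv2.imwrite(f"pics/scene3.png",cv2.resize(capture("scene")[130:270,320:480,::-1],None,fx=4,fy=4))
s=r.read_state();print(s["tcp_pos"],s["wrist_force"],s["width"])
E
```

```text
time: 3.83
tcp_pos: [0.5762, 0.1991, 0.1326]
tool_rot: [0.562, 0.43, -0.43, -0.562]
wrist_force: [0.9, -0.1, -1.0]
width: 0.0375
[0.57621593 0.19912326 0.13262199] [-0.65951594  0.21030384 -0.60758266] 0.03306845074310576
```

View pics/scene3.png

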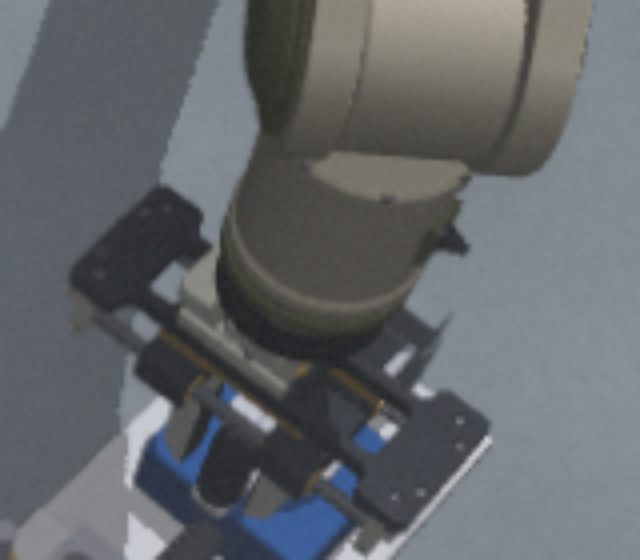

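```bash
python3 -m pendant '[0,0,0,0,0,0,-1,0,0,0,0,0,0,-1,0,0,0,0,0,0,-1,0,0,0,0,0,0,-1,0,0,0,0,0,0,-1]'
cat > ring.py <<'E'
# angles and rows for a circular step; usage: ring.py cx cy r phi0 dphi n [x y start]
import sys,numpy as np
from rig import r
from scipy.spatial.transform import Rotation as R
cx,cy,rad,p0,d,n=map(float,sys.argv[1:7]); n=int(n)
s=r.read_state(); M=R.from_quat(s["tool_rot"]).as_matrix()
P=np.array([[cx+rad*np.cos(p0-d*k),cy+rad*np.sin(p0-d*k),0] for k in range(n+1)])
D=np.diff(P,axis=0)*1000@M
print(s["tcp_pos"],"phi",p0-d*n); 
for row in D: print(round(row[0],1),round(row[2],1))
E
python3 ring.py .513 .217 .065 -.28 .125 12
```

```text
time: 4.3
tcp_pos: [0.5764, 0.1994, 0.1327]
tool_rot: [-0.562, -0.43, 0.429, 0.562]
wrist_force: [1.8, 1.8, -1.2]
width: 0.0243
[0.57636659 0.19937975 0.13266099] phi -1.78
-8.1 0.6
-8.0 1.6
-7.7 2.6
-7.3 3.6
-6.8 4.4
-6.2 5.2
-5.5 6.0
-4.7 6.6
-3.8 7.2
-2.9 7.6
-2.0 7.9
-1.0 8.1
```

```bash
python3 -m pendant '[0,0,0,-4,0,0.2,-1,0,0,0,-4,0,0.4,-1,0,0,0,-4,0,0.7,-1,0,0,0,-4,0,0.9,-1,0,0,0,-4,0,1.2,-1,0,0,0,-4,0,1.4,-1,0,0,0,-3,0,1.3,-1,0,0,0,0,0,0,-1]'; python3 -c "
from rig import r
s=r.read_state();print(s['tcp_pos'],s['wrist_force'],s['moment'],s['width'])"
```

```text
time: 4.97
tcp_pos: [0.5619, 0.1743, 0.1326]
tool_rot: [-0.561, -0.429, 0.43, 0.562]
wrist_force: [-2.7, 4.3, 0.4]
width: 0.0244
[0.56193729 0.17427642 0.13260752] [-2.67982797  4.28390399  0.42883558] [0.72329654 0.63731993 0.01511408] 0.02435581964561398
```

```bash
python3 ring.py .513 .217 .065 -.72 .125 12
```

```text
[0.56193729 0.17427642 0.13260752] phi -2.2199999999999998
-7.1 4.0
-6.5 4.9
-5.8 5.6
-5.1 6.3
-4.3 6.9
-3.4 7.4
-2.4 7.7
-1.4 8.0
-0.4 8.1
0.6 8.1
1.6 8.0
2.6 7.7
```

```bash
python3 -m pendant '[0,0,0,-7.1,0,4,-1,0,0,0,-6.5,0,4.9,-1,0,0,0,-5.8,0,5.6,-1,0,0,0,-5.1,0,6.3,-1,0,0,0,-4.3,0,6.9,-1,0,0,0,-3.4,0,7.4,-1]'; python3 -c "
from rig import r
s=r.read_state();print(s['tcp_pos'],s['wrist_force'],s['moment'],s['width'])"
```

```text
time: 5.47
tcp_pos: [0.5217, 0.1538, 0.1327]
tool_rot: [0.562, 0.431, -0.429, -0.561]
wrist_force: [4.1, 9.7, -9.0]
width: 0.0246
[0.5216651  0.15381423 0.13267485] [ 4.10719026  9.68546661 -8.96490685] [ 2.13967839 -1.05952989 -0.05373589] 0.024607015085477937
```

```bash
python3 -m pendant '[0,0,0,-2,0,7.7,-1,0,0,0,-1,0,8,-1,0,0,0,-0.2,0,8.1,-1,0,0,0,0.7,0,8.1,-1,0,0,0,1.7,0,8,-1,0,0,0,2.6,0,7.7,-1]'; python3 -c "
from rig import r
s=r.read_state();print(s['tcp_pos'],s['wrist_force'],s['moment'],s['width'])"
python3 ring.py .513 .217 .065 -2.2 .125 12
```

```text
time: 5.97
tcp_pos: [0.4777, 0.1648, 0.1327]
tool_rot: [0.563, 0.43, -0.428, -0.561]
wrist_force: [10.7, -5.3, -9.7]
width: 0.0244
[0.47768098 0.16484233 0.13269161] [10.66185305 -5.33325511 -9.69385886] [-1.24180322 -2.28859337 -0.0064276 ] 0.024380481591439563
[0.47768098 0.16484233 0.13269161] phi -3.7
3.3 7.4
4.2 6.9
5.1 6.3
5.8 5.7
6.5 4.9
7.0 4.0
7.5 3.1
7.8 2.2
8.0 1.2
8.1 0.2
8.1 -0.8
7.9 -1.8
```

```bash
python3 -m pendant '[0,0,0,3.3,0,7.4,-1,0,0,0,4.2,0,6.9,-1,0,0,0,5.1,0,6.3,-1,0,0,0,5.8,0,5.7,-1,0,0,0,6.5,0,4.9,-1,0,0,0,7,0,4,-1]'; python3 -c "
from rig import r
s=r.read_state();print(s['tcp_pos'],s['wrist_force'],s['moment'],s['width'])"
```

```text
time: 6.47
tcp_pos: [0.4511, 0.203, 0.1326]
tool_rot: [0.564, 0.428, -0.429, -0.561]
wrist_force: [6.9, -10.4, -2.5]
width: 0.0246
[0.45107676 0.20301631 0.13262364] [  6.88041281 -10.3990086   -2.46384482] [-2.36128192 -1.51585389 -0.00991256] 0.024571591406126678
```

```bash
python3 -m pendant '[0,0,0,7.5,0,3,-1,0,0,0,7.8,0,2,-1,0,0,0,8,0,1,-1,0,0,0,8.1,0,0.1,-1,0,0,0,8.1,0,-0.9,-1,0,0,0,7.9,0,-1.9,-1]'; python3 -c "
from rig import r
s=r.read_state();print(s['tcp_pos'],s['wrist_force'],s['moment'],s['width'])"
python3 ring.py .513 .217 .0645 -3.7 .125 12
```

```text
time: 6.97
tcp_pos: [0.4591, 0.253, 0.1326]
tool_rot: [0.562, 0.429, -0.43, -0.562]
wrist_force: [2.2, 0.1, -3.6]
width: 0.0244
[0.45911728 0.25302532 0.13262698] [ 2.15385558  0.05907233 -3.61026551] [-0.00534124 -0.4966329  -0.03185647] 0.024361420836658088
[0.45911728 0.25302532 0.13262698] phi -5.2
7.6 -2.8
7.1 -3.7
6.6 -4.6
6.0 -5.4
5.3 -6.1
4.5 -6.7
3.6 -7.2
2.7 -7.6
1.7 -7.9
0.7 -8.0
-0.3 -8.1
-1.3 -8.0
```

```bash
python3 -m pendant '[0,0,0,7.6,0,-2.8,-1,0,0,0,7.1,0,-3.7,-1,0,0,0,6.6,0,-4.6,-1,0,0,0,6,0,-5.4,-1,0,0,0,5.3,0,-6.1,-1,0,0,0,4.5,0,-6.7,-1]'; python3 -c "
from rig import r
s=r.read_state();print(s['tcp_pos'],s['wrist_force'],s['moment'],s['width'])"
```

```text
time: 7.47
tcp_pos: [0.4996, 0.2821, 0.1327]
tool_rot: [0.562, 0.43, -0.429, -0.561]
wrist_force: [6.8, -1.8, -4.4]
width: 0.0245
[0.49963104 0.28211562 0.13267597] [ 6.78807356 -1.81184772 -4.44674065] [-7.03006865e-01 -1.44108938e+00  3.87920417e-04] 0.024461930595926624
```

```bash
python3 -m pendant '[0,0,0,3.6,0,-7.2,-1,0,0,0,2.7,0,-7.6,-1,0,0,0,1.7,0,-7.9,-1,0,0,0,0.7,0,-8,-1,0,0,0,-0.3,0,-8.1,-1,0,0,0,-1.3,0,-8,-1]'; python3 -c "
from rig import r
s=r.read_state();print(s['tcp_pos'],s['wrist_force'],s['moment'],s['width'])"
cat > fit.py <<'E'
import numpy as np
from scipy.optimize import least_squares
P=np.array([[.5764,.1994],[.5619,.1743],[.5217,.1538],[.4777,.1648],[.4511,.203],[.4591,.253],[.4996,.2821]])
for rr in (0,1):
  f=lambda p:np.hypot(*(P-p[:2]).T)-(p[2] if rr else .065)
  s=least_squares(f,[.513,.217,.065]);print(s.x,s.fun.round(4))
E
python3 fit.py
```

```text
time: 7.97
tcp_pos: [0.5445, 0.2763, 0.1326]
tool_rot: [-0.561, -0.43, 0.43, 0.562]
wrist_force: [-0.8, -1.1, 0.7]
width: 0.0243
[0.54446301 0.27627726 0.13260603] [-0.83959561 -1.08885573  0.65771446] [-0.31275191  0.10145646  0.002788  ] 0.02431321547963896
[0.5142408  0.21855107 0.065     ] [ 0.      0.      0.0002 -0.      0.      0.      0.0002]
[0.51427191 0.21859648 0.06508648] [-0.0001 -0.      0.0001 -0.     -0.     -0.0001  0.0001]
```

```bash
python3 ring.py .51425 .21857 .065 -5.195 .125 12
```

```text
[0.54446301 0.27627726 0.13260603] phi -6.695
-2.2 -7.8
-3.2 -7.5
-4.1 -7.0
-5.0 -6.4
-5.7 -5.8
-6.4 -5.0
-7.0 -4.2
-7.4 -3.3
-7.8 -2.3
-8.0 -1.3
-8.1 -0.3
-8.1 0.7
```

```bash
python3 -m pendant '[0,0,0,-2.2,0,-7.8,-1,0,0,0,-3.2,0,-7.5,-1,0,0,0,-4.1,0,-7,-1,0,0,0,-5,0,-6.4,-1,0,0,0,-5.7,0,-5.8,-1,0,0,0,-6.4,0,-5,-1,0,0,0,-7,0,-4.2,-1,0,0,0,-7.4,0,-3.3,-1,0,0,0,-7.8,0,-2.3,-1,0,0,0,-8,0,-1.3,-1]'; python3 -c "
from rig import r
import numpy as np
s=r.read_state();p=s['tcp_pos'];d=p[:2]-[.51425,.21857];print(p,s['wrist_force'],s['width'],np.hypot(*d),np.arctan2(d[1],d[0]))"
```

```text
time: 8.8
tcp_pos: [0.5783, 0.2075, 0.1327]
tool_rot: [0.562, 0.43, -0.429, -0.562]
wrist_force: [-0.5, 4.3, -1.8]
width: 0.0241
[0.57833531 0.2075394  0.13265054] [-0.49215848  4.32035344 -1.78691353] 0.02411870155564543 0.06502769206182672 -0.17045342039364794
```

```bash
python3 - <<'E'
from h import *
cv2.imwrite("pics/scene4.png",cv2.resize(capture("scene")[190:345,290:445,::-1],None,fx=3.8,fy=3.8))
E
python3 ring.py .51425 .21857 .065 -0.17 .125 50
```

```text
[0.57788012 0.20537727 0.13261682] phi -6.42
-8.1 -0.3
-8.1 0.7
-7.9 1.7
-7.7 2.7
-7.3 3.6
-6.7 4.5
-6.1 5.3
-5.4 6.1
-4.6 6.7
-3.7 7.2
-2.8 7.6
-1.9 7.9
-0.8 8.1
0.2 8.1
1.2 8.0
2.2 7.8
3.1 7.5
4.0 7.0
4.9 6.5
5.7 5.8
6.3 5.1
6.9 4.2
7.4 3.4
7.8 2.4
8.0 1.4
8.1 0.4
8.1 -0.6
8.0 -1.6
7.7 -2.6
7.3 -3.5
6.8 -4.4
6.2 -5.2
5.5 -6.0
4.7 -6.6
3.9 -7.1
2.9 -7.6
2.0 -7.9
1.0 -8.1
-0.0 -8.1
-1.0 -8.1
-2.0 -7.9
-3.0 -7.5
-3.9 -7.1
-4.8 -6.6
-5.6 -5.9
-6.3 -5.2
-6.8 -4.4
-7.3 -3.5
-7.7 -2.5
-8.0 -1.6
```

View pics/scene4.png

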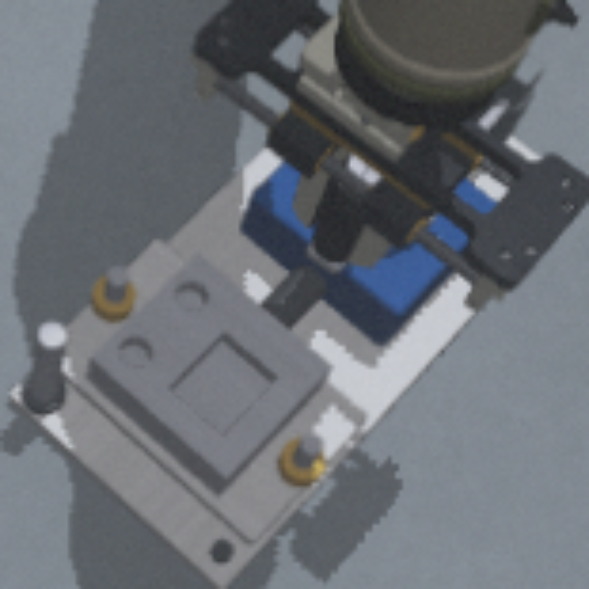

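The block has risen about half way and the sleeve is held between the pads at ~(335,215). Next is the second turn.

```bash
python3 -m pendant '[0,0,0,-8,0,0,-1,0,0,0,-8,0,1,-1,0,0,0,-7.9,0,2,-1,0,0,0,-7.6,0,2.9,-1,0,0,0,-7.2,0,3.8,-1,0,0,0,-6.6,0,4.7,-1,0,0,0,-6,0,5.5,-1,0,0,0,-5.2,0,6.3,-1]'
cat > st.py <<'E'
from rig import r
import numpy as np
s=r.read_state();p=s['tcp_pos'];d=p[:2]-[.51425,.21857];f=s['wrist_force'];a=np.arctan2(d[1],d[0])
print(p.round(4),"r",np.hypot(*d).round(4),"phi",a.round(3),"Ft",(f[0]*np.sin(a)-f[1]*np.cos(a)).round(1),"Frad",(f[:2]@d/np.hypot(*d)).round(1),f.round(1),s['width'])
E
python3 st.py
```

```text
time: 9.52
tcp_pos: [0.5386, 0.1585, 0.1327]
tool_rot: [0.563, 0.429, -0.429, -0.561]
wrist_force: [5.6, -1.3, -6.0]
width: 0.0241
[0.5386 0.1585 0.1327] r 0.0649 phi -1.186 Ft -4.7 Frad 3.3 [ 5.6 -1.3 -6. ] 0.024121133247477868
```

Matches the plan (phi −1.19, second turn ≈ 0.89 rad). I'm continuing through the heavy part.

```bash
python3 -m pendant '[0,0,0,-4.4,0,6.8,-1,0,0,0,-3.5,0,7.3,-1,0,0,0,-2.6,0,7.7,-1,0,0,0,-1.7,0,7.9,-1,0,0,0,-0.6,0,8.1,-1,0,0,0,0.4,0,8.1,-1,0,0,0,1.4,0,8,-1,0,0,0,2.4,0,7.7,-1]'; python3 st.py
```

```text
time: 10.18
tcp_pos: [0.4772, 0.1653, 0.1327]
tool_rot: [0.563, 0.429, -0.429, -0.561]
wrist_force: [8.8, -7.8, -7.3]
width: 0.0241
[0.4772 0.1653 0.1327] r 0.0649 phi -2.178 Ft -11.7 Frad 1.4 [ 8.8 -7.8 -7.3] 0.02410173891401341
```

```bash
python3 -m pendant '[0,0,0,3.3,0,7.4,-1,0,0,0,4.2,0,6.9,-1,0,0,0,5.1,0,6.4,-1,0,0,0,5.8,0,5.7,-1,0,0,0,6.4,0,5,-1,0,0,0,7,0,4.1,-1,0,0,0,7.5,0,3.2,-1,0,0,0,7.8,0,2.3,-1]'; python3 st.py
```

```text
time: 10.85
tcp_pos: [0.4492, 0.2209, 0.1326]
tool_rot: [0.563, 0.428, -0.43, -0.561]
wrist_force: [6.2, -8.7, -2.0]
width: 0.0241
[0.4492 0.2209 0.1326] r 0.0651 phi 3.106 Ft -8.5 Frad -6.5 [ 6.2 -8.7 -2. ] 0.02406855365848023
```

```bash
python3 -m pendant '[0,0,0,8,0,1.4,-1,0,0,0,8.1,0,0.4,-1,0,0,0,8.1,0,-0.6,-1,0,0,0,8,0,-1.6,-1,0,0,0,7.7,0,-2.6,-1,0,0,0,7.3,0,-3.5,-1,0,0,0,6.8,0,-4.4,-1,0,0,0,6.2,0,-5.2,-1]'; python3 st.py
```

```text
time: 11.52
tcp_pos: [0.4829, 0.2759, 0.1327]
tool_rot: [0.563, 0.429, -0.428, -0.561]
wrist_force: [10.8, -6.6, -7.2]
width: 0.0246
[0.4829 0.2759 0.1327] r 0.0654 phi 2.071 Ft 6.3 Frad -11.0 [10.8 -6.6 -7.2] 0.024573721725221976
```

```bash
python3 -m pendant '[0,0,0,5.1,0,-6.3,-1,0,0,0,4.3,0,-6.9,-1,0,0,0,3.5,0,-7.2,-1,0,0,0,2.7,0,-7.6,-1,0,0,0,1.8,0,-7.9,-1,0,0,0,0.9,0,-8.1,-1,0,0,0,-0.1,0,-8.1,-1,0,0,0,-1.1,0,-8.1,-1]'; python3 st.py
```

```text
time: 12.18
tcp_pos: [0.5426, 0.2774, 0.1326]
tool_rot: [0.562, 0.428, -0.43, -0.562]
wrist_force: [-2.5, -5.1, 3.6]
width: 0.0243
[0.5426 0.2774 0.1326] r 0.0653 phi 1.121 Ft 0.0 Frad -5.7 [-2.5 -5.1  3.6] 0.024277521589074962
```

```bash
python3 -m pendant '[0,0,0,-2,0,-7.8,-1,0,0,0,-3,0,-7.5,-1,0,0,0,-3.9,0,-7.1,-1,0,0,0,-4.8,0,-6.5,-1,0,0,0,-5.6,0,-5.9,-1,0,0,0,-6.3,0,-5.1,-1,0,0,0,-6.9,0,-4.3,-1,0,0,0,-7.4,0,-3.4,-1]'; python3 st.py
```

```text
time: 12.85
tcp_pos: [0.5786, 0.2286, 0.1326]
tool_rot: [-0.561, -0.43, 0.43, 0.562]
wrist_force: [-2.4, 3.4, 0.8]
width: 0.0244
[0.5786 0.2286 0.1326] r 0.0651 phi 0.154 Ft -3.7 Frad -1.8 [-2.4  3.4  0.8] 0.024351999256919353
```

```bash
python3 ring.py .51425 .21857 .065 .14 .0625 7; python3 -m pendant '[0,0,0,-6,0,-1.9,-1,0,0,0,-5,0,-1,-1,0,0,0,-4,0,-0.5,-1,0,0,0,-4,0,-0.2,-1,0,0,0,-4,0,0.1,-1,0,0,0,-3,0,0.3,-1,0,0,0,-2,0,0.3,-1,0,0,0,0,0,0,-1,0,0,0,0,0,0,-1]'; python3 st.py
```

```text
[0.57857357 0.22858677 0.13262086] phi -0.2975
-3.8 -1.5
-3.9 -1.2
-3.9 -1.0
-4.0 -0.7
-4.0 -0.5
-4.1 -0.2
-4.1 0.0
time: 13.6
tcp_pos: [0.576, 0.1992, 0.1327]
tool_rot: [0.563, 0.43, -0.428, -0.561]
wrist_force: [6.9, -0.5, -7.3]
width: 0.0244
[0.576  0.1992 0.1327] r 0.0647 phi -0.303 Ft -1.6 Frad 6.7 [ 6.9 -0.5 -7.3] 0.024356319660824657
```

```bash
python3 -m pendant '[0,0,0,0,0,-0.7,-1,0,0,0,0,0,0,-1,0,0,0,0,0,0,-0.3,0,0,0,0,0,0,-0.2,0,0,0,0,0,0,0,0,0,0,0,0,0,0.2,0,0,0,0,0,0,0.4,0,0,0,0,0,0,0.6,0,0,0,0,0,0,0.8,0,0,0,0,0,0,0.8]'; python3 st.py
```

```text
time: 14.43
tcp_pos: [0.5745, 0.2003, 0.1327]
tool_rot: [0.562, 0.43, -0.43, -0.562]
wrist_force: [0.1, 0.6, 0.9]
width: 0.0725
[0.5745 0.2003 0.1327] r 0.063 phi -0.294 Ft -0.6 Frad -0.1 [0.1 0.6 0.9] 0.07246985437771149
```

Released with no force. I'll raise straight up, then back away to clear the view.

```bash
python3 -m pendant '[0,0,0,0,-8,0,0.8,0,0,0,0,-15,0,0.8,0,0,0,0,-20,0,0.8,0,0,0,0,-25,0,0.8,0,0,0,0,-25,0,0.8,0,0,0,0,-25,0,0.8]'; python3 st.py
python3 -m pendant '[0,0,0,16,0,20,0.8,0,0,0,16,0,20,0.8,0,0,0,16,0,20,0.8,0,0,0,16,0,20,0.8,0,0,0,16,0,20,0.8,0,0,0,16,0,20,0.8,0,0,0,16,0,20,0.8,0,0,0,16,0,20,0.8,0,0,0,16,0,20,0.8,0,0,0,16,0,20,0.8,0,0,0,0,0,0,0.8]'
python3 - <<'E'
from h import *
a=capture("scene");cv2.imwrite("pics/scene5.png",a[:,:,::-1]);b=capture("top");cv2.imwrite("pics/top5.png",b[:,:,::-1])
cv2.imwrite("pics/z5.png",np.hstack([cv2.resize(a[190:345,290:445,::-1],(390,390),interpolation=2),cv2.resize(b[115:305,130:260,::-1],(267,390),interpolation=2)]))
E
```

```text
time: 14.93
tcp_pos: [0.5744, 0.2002, 0.2524]
tool_rot: [0.562, 0.43, -0.43, -0.562]
wrist_force: [0.2, -0.4, 0.1]
width: 0.0837
[0.5744 0.2002 0.2524] r 0.0629 phi -0.296 Ft 0.3 Frad 0.3 [ 0.2 -0.4  0.1] 0.08370749677184235
time: 15.85
tcp_pos: [0.4196, 0.4119, 0.2512]
tool_rot: [-0.559, -0.432, 0.431, 0.561]
wrist_force: [-0.6, 0.8, -0.1]
width: 0.0836
```

View pics/z5.png

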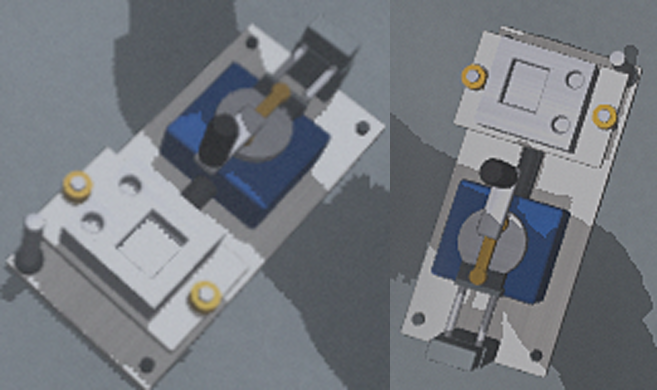

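View pics/top5.png

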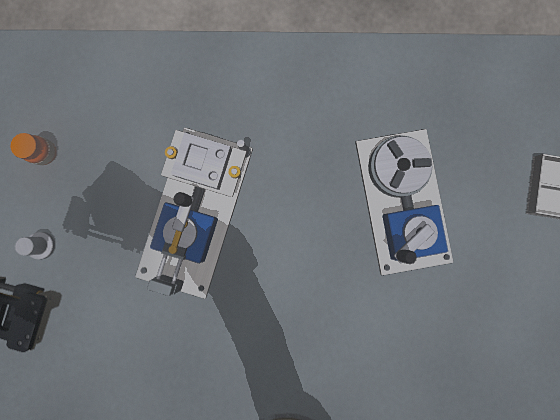

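Run:
```python
from h import *
tz=lambda u,v:(130+(u-390+.5)/2.0535-.5,115+(v+.5)/2.0526-.5)
sz=lambda u,v:(290+(u+.5)/2.516-.5,190+(v+.5)/2.516-.5)
for k,a,b in(("hole1",(574,79),(131,185)),("hole2",(560,125),(92,223)),("post",(617,60),(34,222)),("pocket corner R",(551,72),(152,210))): print(k,tri(tz(*a),sz(*b)))
print(get_calibration("top")["eye"]);s=r.read_state();print(s["time"],s["joint_vel"].round(3),s["wrist_force"])
```

```text
hole1 (array([0.65637925, 0.14204563, 0.14377116]), np.float64(0.026045520224958707))
hole2 (array([0.64007005, 0.14621601, 0.03938374]), np.float64(0.032322747034228334))
post (array([0.69091797, 0.09642584, 0.08956501]), np.float64(0.002115293212409505))
pocket corner R (array([0.66424133, 0.16437987, 0.13633443]), np.float64(0.02577386880363698))
[0.51702758 0.00783595 0.8528263 ]
15.95 [ 0.029 -0.001  0.027  0.008  0.005 -0.001  0.008] [ 0.41605431 -0.77316423  0.34478821]
```

Run:
```python
from h import *
tz=lambda u,v:(130+(u-390+.5)/2.0535-.5,115+(v+.5)/2.0526-.5)
sz=lambda u,v:(290+(u+.5)/2.516-.5,190+(v+.5)/2.516-.5)
for k,a,b in(("hole1",(574,79),(92,223)),("hole2",(560,125),(131,185)),("post",(617,60),(34,222))): print(k,tri(tz(*a),sz(*b)))
```

```text
hole1 (array([0.67106842, 0.13755105, 0.09285644]), np.float64(0.001723157112206937))
hole2 (array([0.62591665, 0.15066217, 0.09260318]), np.float64(0.0007573914051677777))
post (array([0.69091797, 0.09642584, 0.08956501]), np.float64(0.002115293212409505))
```

The block top measures about 92.7 mm against about 90 mm for the post, within measuring error of each other. The handle is back on the unit's axis and the other crank hasn't moved, so I'm handing in.

```bash
python3 -m pendant '[0,0,0,0,0,0,0.8,0,0,0,0,0,0,0.8,0,0,0,0,0,0,0.8]'; python3 -c "
from rig import order
print(order.sign_off())"
```

```text
time: 16.2
tcp_pos: [0.4243, 0.406, 0.2508]
tool_rot: [0.562, 0.429, -0.429, -0.562]
wrist_force: [-0.1, 0.1, 0.4]
width: 0.0837
the job is handed in; nothing more can be done
None
```

I gripped the lift unit's handle and cranked it two full turns clockwise at about 1.5 rad/s. I held it through both heavy points, let go at the second full turn and backed the arm clear. The job was handed in at 16.2 s, and no verdict was reported.

- **Crank angle:** worked out from the tool's path around a circle fitted during the first turn (65 mm radius), it was about 12.57 rad at release. The last pictures show the handle back at its starting spot, on the line towards the stage.
- **Forces:** the most resistance I read at the handle was about 12 N, and it was near zero after release.
- **Block height:** measured from the two cameras, the block top is at about 93 mm and the post top at about 90 mm. That 3 mm gap is slightly over the 2.5 mm limit. It is probably measuring error, because the same method puts the 95 mm post 5 mm too low. The crank angle, not the cameras, is what says they are level.
- **Other unit:** by eye, its handle has not moved between the first and last top pictures.

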